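# Re-rack the dropper bottles from the red end

## Robot

A 7-joint arm with a two-finger parallel gripper is mounted at the origin on the work surface. World frame = base frame: x ahead of the robot, y to its left, z up, the work surface at z = 0. Lengths are in m, angles in rad, forces in N, time in s.
With the tool pointing down it reaches from about 0.425 to 0.925 m from the base axis. Payload 6.8 kg.
Tool frame: the origin (TCP) lies at the very end of the fingers, on their centre line; the grasp point (between the pads) lies ctrl.tcp_to_grasp behind it (ctrl.tcp_to_grasp is the distance from the TCP to the grasp point, in m); z points along the fingers, y is the line along which they close (so a half turn about z gives the same grasp; the last joint's range is limited). The gripper opens to 88 mm and grips with 3 to 60 N. Pads are 20 mm wide; open, the fingers measure 115 mm over their backs; the gripper's body (75 mm by 178 mm) begins 61 mm behind the grasp point.
Start: joints at [1.172, 0.477, 0.022, 1.555, -0.011, 1.109, -0.083], TCP at [0.194, -0.647, 0.191] pointing down, gripper open.
Joint ranges: [-2.96, 2.96], [-0.34, 2.1], [-1.41, 1.46], [0.24, 2.44], [-1.37, 4.51], [0.17, 1.92], [-2.96, 2.96]. Speed limits (rad/s): [2.39, 2.39, 3.14, 3.14, 3.14, 3.14, 3.14].

## Interface

Orientations are given as a rotation vector (axis times angle).
In Python, from cell import state, viewer, workorder, ctrl gives the robot as it stands.
- The arm moves only by the shell command python3 -m inch 'ROWS'. ROWS is JSON, one flat list of numbers, 7 for each row, row after row: the shift along the world's x, y, z in m, then the turn, a rotation vector about the world's x, y, z in rad, then the gripper's target within -1 to 1 (shut at 1, half-way at 0, fully open at -1). In form: [x, y, z, wx, wy, wz, grip, x, y, z, wx, wy, wz, grip, ...]. A call has 1 to 12 rows; each row shifts and turns the commanded pose from where the row before left it; what a row does not reach is not made up. A row lasts 1/10 s, in which the tool goes at most 50 mm and 8.59 degrees, less where a joint would pass 70% of its speed; a pose out of reach is approached as far as the arm can. A call is refused whole if a number of a shift passes 0.05 or a number of a turn 0.15, either way. A call with a gripper value outside its range is refused whole. The fingers move at their own pace and stop on an object; the grip force is fixed at half the most. Time passes only in rows, so rows that do not move let the fingers close. It gives the time, the measured TCP pose, the force, the opening and the grip force at its end, in the units of the state.
- state(): the state, without advancing time (a new reading comes with each control period).
- viewer.capture(name): name is "scene" or "side" or "wrist"; returns the picture (420x560x3 uint8, blue, green, red); there is no depth.
- viewer.get_calibration(name): a dict with "mtx" (3x3 intrinsics, pixels), "R" (3x3) and "t" (3): a world point X has camera coordinates R X + t; the wrist camera has in their place "hand_eye" (4x4, takes a point from camera to tool coordinates, whose origin is the TCP and whose axes are the flange's). Camera axes: x right, y down, z forward; pixel columns grow to the right and rows downward; lengths in m; the calibration is good to about 2 mm. A picture is of the moment at which its call begins: read the wrist's pose just before it. get_calibration takes no time and is no camera call.
- workorder.close_job(): hands the job in; it is judged then, once.
The state is a dict: "clock": time; "joint_pos": joint angles; "joint_velocities": joint speeds; "effort": joint torques, N m; "eef_pos": TCP position; "orientation": TCP orientation; "ft_force": force on the tool from outside, world axes, zero at the start; "wrist_torque": the same for the moment, N m; "finger_gap": finger opening in m; "finger_force": force on a finger pad.
Only numpy, scipy, OpenCV 4.12 (cv2) and the standard library are available. Lean on these libraries where they do the work, as an engineer would, in place of code of your own. Each camera call takes 0.05 s, during which the arm holds its last target. There are 200 camera calls.

## Task

Move the four dropper bottles from the white rack into the wooden rack, one to a compartment, keeping their row order: the bottle that stands furthest to the left in the white rack (seen from the robot, looking out over the table) goes in the compartment next to the red end block, the next one beside it, and so on away from the red block. Keep them upright and set each down gently, without dropping it.

Things in the scene. Friction and masses are not known exactly. Their poses are not given: they have to be found in the camera images.
- red_center (a point): Amber glass dropper bottle with a red cap and dropper bulb: upright, round body 36 mm in diameter and straight-sided from the base to 66 mm up, narrowing to the 25 mm wide cap; 101 mm tall in all, about 100 g. Loose. The point lies on its axis 50 mm above its underside, z up along the bottle.
- blue_center (a point): Amber glass dropper bottle with a blue cap and dropper bulb: upright, round body 36 mm in diameter and straight-sided from the base to 66 mm up, narrowing to the 25 mm wide cap; 101 mm tall in all, about 100 g. Loose. The point lies on its axis 50 mm above its underside, z up along the bottle.
- yellow_center (a point): Amber glass dropper bottle with a yellow cap and dropper bulb: upright, round body 36 mm in diameter and straight-sided from the base to 66 mm up, narrowing to the 25 mm wide cap; 101 mm tall in all, about 100 g. Loose. The point lies on its axis 50 mm above its underside, z up along the bottle.
- green_center (a point): Amber glass dropper bottle with a green cap and dropper bulb: upright, round body 36 mm in diameter and straight-sided from the base to 66 mm up, narrowing to the 25 mm wide cap; 101 mm tall in all, about 100 g. Loose. The point lies on its axis 50 mm above its underside, z up along the bottle.
- pad_red: Flat red disc, 47 mm wide, 2 mm thick, fixed in one of the white rack's five compartments (56 mm apart, walls 16 mm high); the red-capped bottle starts on it. Origin: centre of its underside, 6 mm above the table; y along the row, to the robot's left within 0.3 rad. It never moves. The fifth compartment holds a squat white-lidded jar, 40 mm tall, no part of the job.
- pad_blue: Flat blue disc, 47 mm wide, 2 mm thick, fixed in one of the white rack's five compartments (56 mm apart, walls 16 mm high); the blue-capped bottle starts on it. Origin: centre of its underside, 6 mm above the table; y along the row, to the robot's left within 0.3 rad. It never moves. The fifth compartment holds a squat white-lidded jar, 40 mm tall, no part of the job.
- pad_yellow: Flat yellow disc, 47 mm wide, 2 mm thick, fixed in one of the white rack's five compartments (56 mm apart, walls 16 mm high); the yellow-capped bottle starts on it. Origin: centre of its underside, 6 mm above the table; y along the row, to the robot's left within 0.3 rad. It never moves. The fifth compartment holds a squat white-lidded jar, 40 mm tall, no part of the job.
- pad_green: Flat green disc, 47 mm wide, 2 mm thick, fixed in one of the white rack's five compartments (56 mm apart, walls 16 mm high); the green-capped bottle starts on it. Origin: centre of its underside, 6 mm above the table; y along the row, to the robot's left within 0.3 rad. It never moves. The fifth compartment holds a squat white-lidded jar, 40 mm tall, no part of the job.
- wood_rack: Brown wooden tray, fixed, empty: a row of four compartments, 228 x 76 mm. Origin: centre of its underside, on the table; y along the row (robot's left, within 0.3 rad), x across. Compartment centres y = -84, -28, 28, 84 mm, x = 0; each 52 mm (y) by 68 mm (x) inside, floor 6 mm and wall tops 16 mm above the table. A bottle in it has its centre point 56 mm above the table.
- red_tag: Bright red block, 50 x 14 x 24 mm high, fixed against one end of the wooden rack, 122 mm from its middle along the row: at its left (+y) or its right (-y) end. The other end has the same block in plain wood. Origin at the centre of its underside on the table.
Mind the look-alikes: they are no part of the job. Of the things shaped like the red_tag, the red one is meant.

How it is judged:
By the outcome, as a careful person would: the job done as asked, in the order asked, and still so for the second after the job is handed in, with the robot touching nothing.
It also fails if it takes over 112 s, if anything falls off the work surface, if the arm or the gripper's body presses on something with over 40 N, if the wrist force passes 120 N, or if a joint passes its speed limit or range.

## Working session

There is one attempt and no reset: what is moved stays moved. The work goes in short steps, Python scripts to look and compute and a shell command to move; the robot and the scene stay as the last step left them, time stands still between calls to the robot, and variables do not carry over. Pictures are saved under pics/ and viewed, at most 14 in all, crops included, and the job is handed in when it is done.

```bash
ls; mkdir -p pics; python3 - <<'E'
from cell import state, viewer, workorder, ctrl
import cv2,numpy as np
s=state();print(s,ctrl.tcp_to_grasp)
for n in("scene","side"):
    cv2.imwrite(f"pics/{n}0.png",viewer.capture(n)); c=viewer.get_calibration(n)
    print(n,c, -np.array(c["R"]).T@np.array(c["t"]))
print(viewer.get_calibration("wrist"))
E
```

```text
pics
{'clock': 0.0, 'joint_pos': array([ 1.17188452,  0.47776629,  0.02234604,  1.55643152, -0.01148334,
        1.10927585, -0.08308745]), 'joint_velocities': array([ 0.00028561,  0.00100899, -0.00046747,  0.00055881,  0.00060177,
       -0.00041155,  0.00061001]), 'effort': array([ 2.42646820e-04, -5.82853174e+01,  1.53449904e+00, -2.72616971e+01,
       -5.43606374e-02,  1.67957658e-02,  1.38528753e-04]), 'eef_pos': array([ 0.19333188, -0.64605013,  0.18991297]), 'orientation': array([-3.10674280e+00, -4.55006996e-01,  6.24963927e-04]), 'ft_force': array([-1.16091197,  0.0977429 ,  0.5910315 ]), 'wrist_torque': array([ 0.00081145, -0.05514921, -0.02249848]), 'finger_force': 0.0, 'finger_gap': 0.08767173260627424} 0.0187
scene {'mtx': array([[432.8383358 ,   0.        , 285.23844159],
       [  0.        , 432.8383358 , 208.46984879],
       [  0.        ,   0.        ,   1.        ]]), 'R': array([[ 0.7925281 ,  0.60966362, -0.01447365],
       [ 0.37893739, -0.51091527, -0.77160355],
       [-0.47781343,  0.60603289, -0.63593905]]), 't': array([-0.46959962, -0.17426874,  1.061493
[... 264 characters left out ...]

       [-0.2414323 ,  0.65512576, -0.7159055 ],
       [ 0.26793326, -0.66405097, -0.69803157]]), 't': array([0.54509252, 0.18651095, 0.68251767])} [0.37056631 0.52745826 0.61823211]
{'mtx': array([[359.06437161,   0.        , 279.30501279],
       [  0.        , 359.06437161, 207.08521222],
       [  0.        ,   0.        ,   1.        ]]), 'hand_eye': array([[-2.00851193e-04, -9.64742239e-01, -2.63196452e-01,
         7.25421585e-02],
       [ 9.99999840e-01, -5.44016717e-05, -5.63714172e-04,
        -1.52122383e-04],
       [ 5.29520545e-04, -2.63196523e-01,  9.64742095e-01,
        -1.92882567e-01],
       [ 0.00000000e+00,  0.00000000e+00,  0.00000000e+00,
         1.00000000e+00]])}
```

View pics/scene0.png

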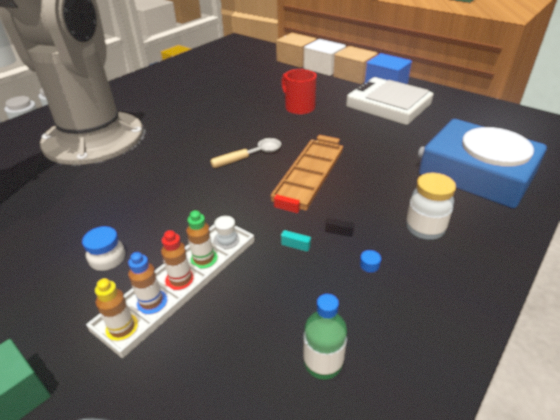

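View pics/side0.png

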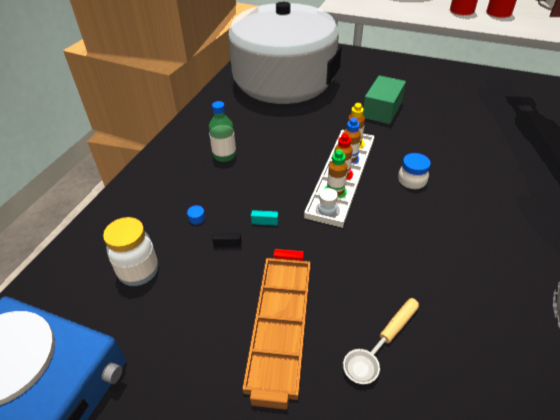

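The scene view shows the white rack with, from the robot's left (+y) to right, jar (226,235), green (200,240), red (175,260), blue (145,285) and yellow (115,310). Blocks shaped like the tag are red (287,203), teal (296,240), black (340,227) and plain wood (328,141). The red one touching the rack's -y end fits the description, and I'll confirm it in a crop.

```bash
cat > h.py <<'E'
import cv2,numpy as np
from cell import state, viewer, ctrl
from scipy.spatial.transform import Rotation as Ro
def cam(n,s=None):
    c=viewer.get_calibration(n);K=np.array(c["mtx"])
    if n!="wrist": R=np.array(c["R"]);t=np.array(c["t"])
    else:
        s=s or state();T=np.eye(4);T[:3,:3]=Ro.from_rotvec(s["orientation"]).as_matrix();T[:3,3]=s["eef_pos"]
        W=np.linalg.inv(T@c["hand_eye"]);R=W[:3,:3];t=W[:3,3]
    return K,R,t
def ray(c,p):
    K,R,t=c;d=R.T@np.linalg.inv(K)@[p[0],p[1],1];return -R.T@t,d/np.linalg.norm(d)
def onz(c,p,z):
    o,d=ray(c,p);return (o+d*(z-o[2])/d[2])
def tri(rs):
    A=sum(np.eye(3)-np.outer(d,d) for o,d in rs);b=sum((np.eye(3)-np.outer(d,d))@o for o,d in rs)
    return np.linalg.solve(A,b)
HUE={"red":[(0,4),(174,180)],"blue":[(105,125)],"yellow":[(24,34)],"green":[(50,75)],"wood":[(6,20)]}
def blobs(im,col,amin=40,S=140,V=60):
    h=cv2.cvtColor(im,cv2.COLOR_BGR2HSV);m=sum(cv2.inRange(h,(a,S,V),(b,255,255)) for a,b in HUE[col])
    n,l,st,c=cv2.connectedComponentsWithStats(m)
    return [(tuple(c[i].round(1)),int(st[i,4]),tuple(map(int,st[i,:4])),l==i) for i in range(1,n) if st[i,4]>=amin]
E
python3 - <<'E'
from h import *
np.set_printoptions(precision=4,suppress=True)
for n in("scene","side"):
    im=cv2.imread(f"pics/{n}0.png")
    for c in HUE: print(n,c,[b[:3] for b in blobs(im,c,30)])
    b=max(blobs(im,"wood",800) ,key=lambda b:-abs(b[0][0]-(308 if n=="scene" else 279))-abs(b[0][1]-(171 if n=="scene" else 330)))
    cs,_=cv2.findContours(b[3].astype(np.uint8),0,2);P=np.array([onz(cam(n),p[0],.016)[:2] for p in max(cs,key=len)],np.float32)
    print(n,"rack",cv2.minAreaRect(P*1000))
a=cv2.imread("pics/scene0.png")[125:255,260:360];b=cv2.imread("pics/side0.png")[200:410,180:320]
cv2.imwrite("pics/crop0.png",np.hstack([cv2.resize(a,None,fx=4,fy=4),cv2.resize(b,(347,520))]))
E
```

```text
scene red [((np.float64(299.1), np.float64(90.4)), 1355, (281, 69, 36, 46)), ((np.float64(286.3), np.float64(203.9)), 313, (274, 195, 26, 18)), ((np.float64(170.5), np.float64(239.9)), 287, (161, 230, 19, 20)), ((np.float64(177.0), np.float64(283.6)), 105, (166, 274, 27, 16))]
scene blue [((np.float64(388.3), np.float64(65.3)), 658, (368, 54, 43, 26)), ((np.float64(443.6), np.float64(138.0)), 215, (430, 121, 33, 33)), ((np.float64(521.0), np.float64(177.2)), 932, (493, 142, 53, 65)), ((np.float64(99.5), np.float64(239.3)), 761, (82, 226, 35, 28)), ((np.float64(370.0), np.float64(260.3)), 392, (360, 250, 22, 22)), ((np.float64(137.4), np.float64(261.5)), 275, (128, 252, 20, 20)), ((np.float64(327.2), np.float64(304.7)), 441, (317, 293, 22, 25)), ((np.float64(154.0), np.float64(306.9)), 103, (138, 295, 28, 18))]
scene yellow [((np.float64(104.5), np.float64(288.4)), 331, (95, 278, 21, 23)), ((np.float64(121.1), np.float64(332.8)), 128, (106, 317, 31, 23))]
scene green [((np.float64(195.5), np.float64(218.5)), 174, (189, 211, 15, 16))]
scene wood [((np.float64(442.8), np.float64(30.4)),
[... 1603 characters left out ...]
p.float64(157.2)), 153, (333, 150, 13, 15)), ((np.float64(224.5), np.float64(158.1)), 56, (214, 155, 21, 6))]
side wood [((np.float64(143.4), np.float64(67.1)), 19302, (64, 0, 173, 185)), ((np.float64(361.1), np.float64(120.5)), 61, (356, 116, 9, 12)), ((np.float64(350.1), np.float64(142.9)), 244, (335, 129, 26, 31)), ((np.float64(337.5), np.float64(169.9)), 212, (329, 162, 18, 16)), ((np.float64(125.5), np.float64(240.7)), 250, (103, 217, 41, 35)), ((np.float64(277.9), np.float64(334.2)), 7580, (242, 258, 69, 152)), ((np.float64(399.9), np.float64(327.4)), 78, (386, 307, 32, 35))]
side rack ((512.7530517578125, 194.54689025878906), (77.8751449584961, 250.88417053222656), 14.380974769592285)
```

View pics/crop0.png

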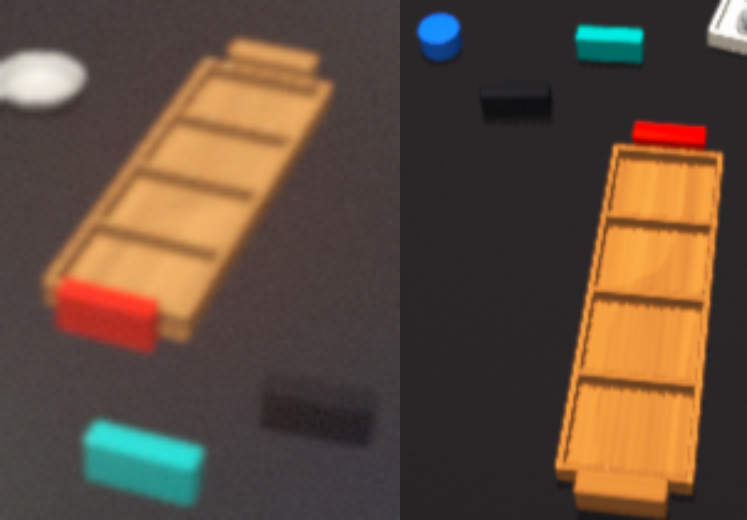

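The crop confirms it: the red block sits against the rack's near (-y) end. Teal and black stand apart on the table, and the plain block is at the far end. So green goes next to red, then red, blue and yellow.

```bash
python3 - <<'E'
from h import *
np.set_printoptions(precision=4,suppress=True)
a,b=cam("scene"),cam("side")
caps={"green":((195.5,218.5),(338.4,157.2)),"red":((170.5,239.9),(344.1,140.6)),"blue":((137.4,261.5),(352.6,124.9)),"yellow":((104.5,288.4),(357.4,108.0))}
P={}
for k,(p,q) in caps.items():
    P[k]=tri([ray(a,p),ray(b,q)]);print(k,P[k],onz(a,p,.095)[:2],onz(b,q,.095)[:2])
d=P["green"]-P["yellow"];print("row yaw (y axis from +y)",np.arctan2(-d[0],d[1]),np.linalg.norm(d[:2]))
S=[(272,195),(306.7,205.5),(311.2,140.5),(343.2,146.2)];D=[(310,261.4),(266.8,258.6),(298,396),(243.8,389)]
for c,Q in((a,S),(b,D)):
    X=np.array([onz(c,p,.016)[:2] for p in Q]);d=X[2]+X[3]-X[0]-X[1];print(X.mean(0),np.arctan2(-d[0],d[1]),np.linalg.norm(d)/2)
s=state();print(Ro.from_rotvec(s["orientation"]).as_matrix())
E
```

```text
green [ 0.5177 -0.1293  0.0934] [ 0.5184 -0.1307] [ 0.5178 -0.1265]
red [ 0.5222 -0.1846  0.0923] [ 0.5243 -0.1863] [ 0.5217 -0.1805]
blue [ 0.5199 -0.2422  0.093 ] [ 0.5208 -0.2433] [ 0.5198 -0.2382]
yellow [ 0.5262 -0.3005  0.0962] [ 0.5257 -0.3   ] [ 0.5263 -0.3031]
row yaw (y axis from +y) 0.0495846301896209 0.17141292917515025
[0.5185 0.1813] 0.25399525857085314 0.22644652815618824
[0.5138 0.1861] 0.2537932862290967 0.22809332194683282
[[ 0.958   0.2867 -0.0006]
 [ 0.2867 -0.958   0.0015]
 [-0.0001 -0.0016 -1.    ]]
```

```bash
python3 -m inch '[0.027,0.043,0.01,0,0,0.111,-1, 0.027,0.043,0.01,0,0,0.111,-1, 0.027,0.043,0.01,0,0,0.111,-1, 0.027,0.043,0.01,0,0,0.111,-1, 0.027,0.043,0.01,0,0,0.111,-1, 0.027,0.043,0.01,0,0,0.111,-1, 0.027,0.043,0,0,0,0.111,-1, 0.027,0.043,0,0,0,0.111,-1, 0.027,0.043,0,0,0,0.111,-1, 0.027,0.043,0,0,0,0.111,-1, 0.027,0.043,0,0,0,0.111,-1, 0.027,0.043,0,0,0,0.111,-1]'
python3 -m inch '[0,0,0,0,0,0,-1,0,0,0,0,0,0,-1,0,0,0,0,0,0,-1]'
python3 - <<'E'
from h import *
s=state();print(s["joint_pos"],s["eef_pos"],Ro.from_rotvec(s["orientation"]).as_matrix())
im=viewer.capture("wrist");cv2.imwrite("pics/w1.png",im);c=cam("wrist",s)
for k in("green","red","blue","yellow"):
    for b in blobs(im,k,60): print(k,b[:3],onz(c,b[0],.095).round(4),onz(c,b[0],.008).round(4))
E
```

```text
clock: 1.3
eef_pos: [0.51, -0.1416, 0.2488]
orientation: [2.158, 2.283, -0.0]
ft_force: [0.7, -0.7, -1.1]
finger_gap: 0.0879
finger_force: 0.0
clock: 1.6
eef_pos: [0.5088, -0.1447, 0.2484]
orientation: [-2.165, -2.275, 0.002]
ft_force: [0.1, -0.8, -0.7]
finger_gap: 0.0875
finger_force: 0.0
[ 0.58716955  0.22318207 -0.49947003  1.80496104  0.11736776  1.14363322
  0.09884449] [ 0.5087861  -0.14468471  0.2484255 ] [[-4.95597358e-02  9.98770557e-01 -1.09868188e-03]
 [ 9.98771077e-01  4.95592510e-02 -4.64220574e-04]
 [-4.09199991e-04 -1.12033834e-03 -9.99999289e-01]]
red ((np.float64(291.9), np.float64(226.8)), 163, (284, 220, 16, 15)) [ 0.5241 -0.187   0.095 ] [ 0.5287 -0.2158  0.008 ]
blue ((np.float64(500.0), np.float64(24.9)), 409, (487, 4, 41, 37)) [0.6957 0.0083 0.095 ] [0.7433 0.0285 0.008 ]
blue ((np.float64(170.4), np.float64(230.8)), 257, (144, 215, 47, 41)) [ 0.4008 -0.1974  0.095 ] [ 0.3744 -0.2288  0.008 ]
yellow ((np.float64(271.5), np.float64(283.6)), 68, (269, 275, 6, 18)) [ 0.5062 -0.2514  0.095 ] [ 0.5063 -0.2964  0.008 ]
yellow ((np.float64(288.5), np.float64(314.3)), 68, (281, 312, 16, 5)) [ 0.5263 -0.2872  0.095 ] [ 0.5315 -0.3412  0.008 ]
```

View pics/w1.png

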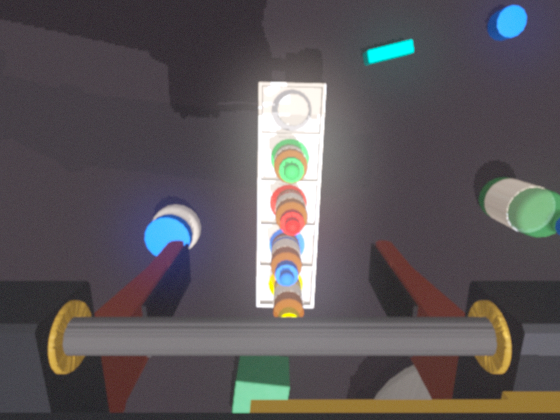

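The wrist view shows the row: green cap (291,172), red (291,223), blue (287,275). The rack outline runs from (259,83) and (326,83) to (257,306) and (315,306).

```bash
python3 - <<'E'
from h import *
c=cam("wrist")
for n,p,z in(("green",(291.5,172),.095),("gbulbtop",(291.5,172),.107),("red",(291.9,224),.095),("blue",(287,276),.095),("a",(259,83),.016),("b",(326,83),.016),("c",(257,306),.016),("d",(315,306),.016)): print(n,onz(c,p,z).round(4))
E
```

```text
green [ 0.5205 -0.1313  0.095 ]
gbulbtop [ 0.52   -0.1293  0.107 ]
red [ 0.5239 -0.1844  0.095 ]
blue [ 0.5221 -0.2422  0.095 ]
a [ 0.4816 -0.0458  0.016 ]
b [ 0.5567 -0.0422  0.016 ]
c [ 0.4884 -0.3264  0.016 ]
d [ 0.5653 -0.3226  0.016 ]
```

```bash
python3 -m inch '[0.0055,0.0075,-0.02,0,0,0,-1, 0.005,0.007,-0.03,0,0,0,-1, 0,0,-0.04,0,0,0,-1, 0,0,-0.035,0,0,0,-1, 0,0,-0.03,0,0,0,-1, 0,0,-0.025,0,0,0,-1, 0,0,-0.019,0,0,0,-1, 0,0,-0.01,0,0,0,-1, 0,0,0,0,0,0,-1, 0,0,0,0,0,0,-1]'
```

```text
clock: 2.65
eef_pos: [0.5204, -0.1296, 0.0405]
orientation: [2.164, 2.277, 0.0]
ft_force: [0.3, 0.3, -0.2]
finger_gap: 0.088
finger_force: 0.0
```

```bash
python3 -m inch '[0,0,0,0,0,0,1, 0,0,0,0,0,0,1, 0,0,0,0,0,0,1, 0,0,0,0,0,0,1, 0,0,0,0,0,0,1, 0,0,0,0,0,0,1, 0,0,0,0,0,0,1, 0,0,0,0,0,0,1]'
```

```text
clock: 3.45
eef_pos: [0.52, -0.1288, 0.0398]
orientation: [-2.163, -2.278, 0.0]
ft_force: [-0.5, -0.4, 0.5]
finger_gap: 0.0338
finger_force: 30.0
```

```bash
python3 -m inch '[0,0,0.01,0,0,0,1, 0,0,0.02,0,0,0,1, 0,0,0.03,0,0,0,1, 0,0,0.03,0,0,0,1, 0,0,0.02,0,0,0,1, 0,0,0,0,0,0,1, 0,0,0,0,0,0,1]'
python3 - <<'E'
from h import *
s=state();print(s["eef_pos"],s["finger_gap"],s["finger_force"],s["ft_force"])
im=viewer.capture("wrist");cv2.imwrite("pics/w2.png",im);sc=viewer.capture("scene");sd=viewer.capture("side")
a=max(blobs(sc,"green",60),key=lambda b:-abs(b[0][0]-200)-abs(b[0][1]-180));print(a[:3]);print([b[:3] for b in blobs(sd,"green",40)])
cv2.imwrite("pics/sc2.png",np.hstack([cv2.resize(sc[100:340,80:360],(400,343)),cv2.resize(sd[60:300,240:520],(400,343))]))
E
```

```text
clock: 4.15
eef_pos: [0.52, -0.1289, 0.1499]
orientation: [2.163, 2.278, 0.0]
ft_force: [-0.5, 0.2, -1.3]
finger_gap: 0.0335
finger_force: 30.0
[ 0.51995719 -0.12890991  0.14991038] 0.033545369867927693 29.99687173491111 [-0.46697419  0.19595877 -1.34210969]
((np.float64(181.4), np.float64(160.7)), 174, (175, 151, 13, 19))
[((np.float64(343.0), np.float64(106.4)), 206, (336, 97, 15, 18)), ((np.float64(219.5), np.float64(120.9)), 159, (209, 114, 23, 15)), ((np.float64(224.4), np.float64(158.0)), 52, (214, 155, 20, 6)), ((np.float64(337.7), np.float64(189.0)), 153, (325, 183, 21, 15))]
```

View pics/sc2.png

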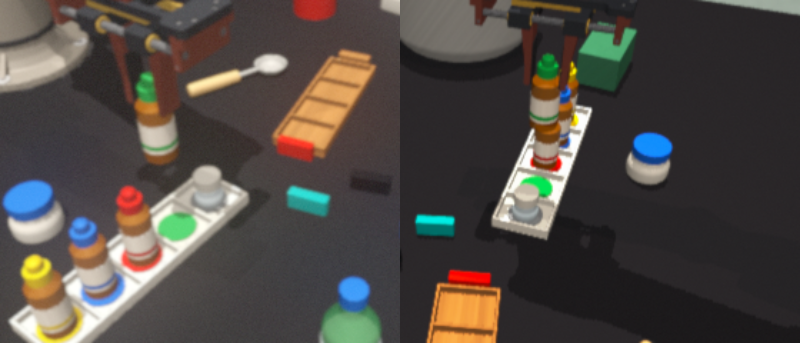

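```bash
python3 -m inch '[0.002,0.015,0.01,0,0,0.026,1, 0.002,0.03,0.01,0,0,0.026,1, 0.003,0.035,0,0,0,0.026,1, 0.002,0.035,0,0,0,0.026,1, 0.002,0.035,0,0,0,0.026,1, 0.002,0.035,0,0,0,0.026,1, 0.002,0.032,0,0,0,0.026,1, 0.002,0.015,0,0,0,0.026,1, 0,0,0,0,0,0,1, 0,0,0,0,0,0,1, 0,0,0,0,0,0,1]'
python3 - <<'E'
from h import *
s=state();print(s["eef_pos"],s["finger_gap"],s["joint_pos"],Ro.from_rotvec(s["orientation"]).as_matrix()[:,1])
im=viewer.capture("wrist");cv2.imwrite("pics/w3.png",im)
a,b=cam("scene"),cam("side");t=tri([ray(a,(181.4,160.7)),ray(b,(343,106.4))]);print("cap held",t,"pad side",onz(b,(337.7,189),.008))
E
```

```text
clock: 5.4
eef_pos: [0.5371, 0.1009, 0.1696]
orientation: [1.918, 2.488, -0.002]
ft_force: [1.0, 0.8, -1.3]
finger_gap: 0.0335
finger_force: 30.0
[0.53711773 0.10092724 0.16956009] 0.033452321564070936 [ 0.20820764  0.35604638 -0.62745759  1.85314635  0.24496814  1.01083878
 -0.26403057] [ 9.67157585e-01  2.54175754e-01 -9.44740669e-04]
cap held [ 0.51765408 -0.13288049  0.20174952] pad side [ 0.51519117 -0.13548371  0.008     ]
```

View pics/w3.png

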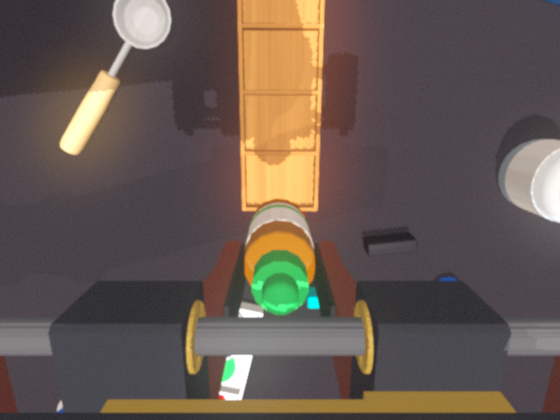

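The wrist view shows the rack square to the tool. Its end edge is at row ~210 (columns 242-319), with dividers at rows 150, 94 and 29. The bottle hangs upright in front of it.

```bash
python3 - <<'E'
from h import *
c=cam("wrist");np.set_printoptions(precision=4,suppress=True)
R=np.array([[np.cos(.254),-np.sin(.254)],[np.sin(.254),np.cos(.254)]])
for l,r,y,off in((242,319,209,-.112),(243,320,150.5,-.056),(240.5,321.5,94,0),(238.5,324,28.5,.056)):
    L=onz(c,(l,y),.016)[:2];Q=onz(c,(r,y),.016)[:2];m=(L+Q)/2;print(m,np.linalg.norm(L-Q),"centre est",m-R@[0,off])
for i in(-.084,-.028,.028,.084): print(i,np.array([.516,.184])+R@[0,i])
E
```

```text
[0.5452 0.0777] 0.07715193985691642 centre est [0.517  0.1861]
[0.5313 0.1343] 0.07384926312680272 centre est [0.5172 0.1885]
[0.5176 0.1842] 0.07460117272107089 centre est [0.5176 0.1842]
[0.5038 0.2375] 0.0752806971665572 centre est [0.5178 0.1833]
-0.084 [0.5371 0.1027]
-0.028 [0.523  0.1569]
0.028 [0.509  0.2111]
0.084 [0.4949 0.2653]
```

```bash
python3 -m inch '[0.001,0.0045,-0.02,0,0,0,1, 0,0,-0.03,0,0,0,1, 0,0,-0.03,0,0,0,1, 0,0,-0.02,0,0,0,1, 0,0,-0.015,0,0,0,1, 0,0,-0.01,0,0,0,1, 0,0,-0.004,0,0,0,1, 0,0,0,0,0,0,1, 0,0,0,0,0,0,1, 0,0,0,0,0,0,1]'
```

```text
clock: 6.45
eef_pos: [0.5388, 0.1079, 0.0417]
orientation: [1.914, 2.49, 0.002]
ft_force: [-0.0, -0.3, -1.0]
finger_gap: 0.0338
finger_force: 30.0
```

```bash
python3 -m inch '[-0.0005,-0.002,-0.001,0,0,0,1, 0,0,-0.001,0,0,0,1, 0,0,-0.001,0,0,0,1, 0,0,0,0,0,0,1, 0,0,0,0,0,0,1]'
```

```text
clock: 6.95
eef_pos: [0.5376, 0.1057, 0.0378]
orientation: [-1.915, -2.491, -0.0]
ft_force: [-0.2, 1.0, 0.1]
finger_gap: 0.0339
finger_force: 30.0
```

```bash
python3 -m inch '[0,0,-0.001,0,0,0,1, 0,0,0,0,0,0,1, 0,0,0,0,0,0,1]'
```

```text
clock: 7.25
eef_pos: [0.5378, 0.1057, 0.0377]
orientation: [1.914, 2.49, -0.0]
ft_force: [-3.2, -1.1, 8.1]
finger_gap: 0.0337
finger_force: 30.0
```

```bash
python3 -m inch '[0,0,0,0,0,0,0.1, 0,0,0,0,0,0,-0.3, 0,0,0,0,0,0,-1, 0,0,0,0,0,0,-1, 0,0,0,0,0,0,-1, 0,0,0,0,0,0,-1]'
python3 -m inch '[0,0,0.01,0,0,0,-1, 0,0,0.03,0,0,0,-1, 0,0,0.04,0,0,0,-1, 0,0,0.04,0,0,0,-1, 0,0,0.03,0,0,0,-1, 0,0,0.01,0,0,0,-1, 0,0,0,0,0,0,-1]'
python3 - <<'E'
from h import *
s=state();print(s["eef_pos"],s["finger_gap"])
im=viewer.capture("wrist");sc=viewer.capture("scene");sd=viewer.capture("side")
print([b[:3] for b in blobs(sc,"green",60)],[b[:3] for b in blobs(sd,"green",60)])
a=cv2.resize(sc[110:330,180:360],(360,440));cv2.imwrite("pics/p4.png",np.hstack([a,cv2.resize(sd[180:400,200:380],(360,440))]))
E
```

```text
clock: 7.85
eef_pos: [0.5375, 0.1057, 0.0367]
orientation: [-1.915, -2.491, 0.0]
ft_force: [0.4, -0.5, 0.3]
finger_gap: 0.0761
finger_force: 0.0
clock: 8.55
eef_pos: [0.5385, 0.1059, 0.1985]
orientation: [1.913, 2.489, 0.003]
ft_force: [-0.4, 0.0, -0.5]
finger_gap: 0.0878
finger_force: 0.0
[0.53848833 0.10592621 0.19848742] 0.08779486012327917
[((np.float64(294.0), np.float64(157.6)), 136, (288, 150, 12, 15)), ((np.float64(203.6), np.float64(258.2)), 289, (192, 250, 24, 17))] [((np.float64(337.7), np.float64(189.0)), 149, (325, 183, 21, 15)), ((np.float64(284.9), np.float64(244.4)), 247, (277, 235, 17, 19))]
```

View pics/p4.png

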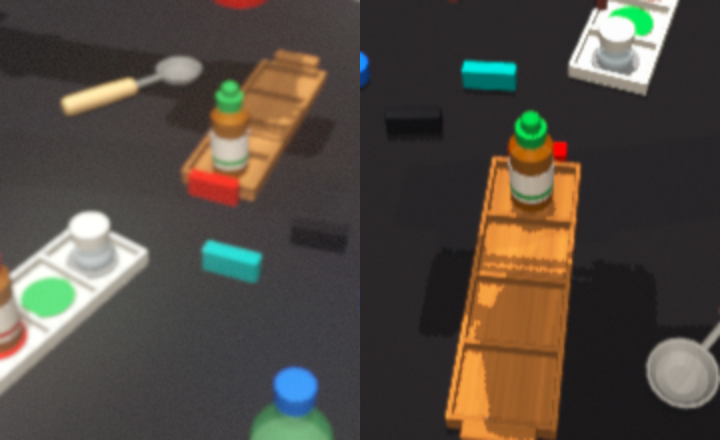

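Green stands upright in the compartment next to the red block. Next is red.

```bash
python3 -m inch '[-0.001,-0.015,0,0,0,-0.021,-1, -0.002,-0.03,0,0,0,-0.021,-1, -0.002,-0.035,0,0,0,-0.021,-1, -0.002,-0.036,0,0,0,-0.021,-1, -0.002,-0.035,0,0,0,-0.021,-1, -0.002,-0.035,0,0,0,-0.021,-1, -0.002,-0.035,0,0,0,-0.021,-1, -0.001,-0.035,0,0,0,-0.021,-1, -0.001,-0.025,0,0,0,-0.021,-1, -0.001,-0.01,0,0,0,-0.021,-1, 0,0,0,0,0,0,-1, 0,0,0,0,0,0,-1]'
python3 -m inch '[0,0,0,0,0,0,-1]'
```

```text
clock: 9.9
eef_pos: [0.5218, -0.1836, 0.1967]
orientation: [-2.162, -2.278, -0.001]
ft_force: [0.8, 0.5, -0.0]
finger_gap: 0.0878
finger_force: 0.0
clock: 10.0
eef_pos: [0.522, -0.1832, 0.1969]
orientation: [-2.161, -2.279, -0.001]
ft_force: [-0.0, 0.1, 0.5]
finger_gap: 0.0879
finger_force: 0.0
```

Target is (0.5225, -0.185, 0.040), so the shift is dy -0.002 and dz -0.157.

```bash
python3 -m inch '[0,-0.002,-0.02,0,0,0,-1, 0,0,-0.035,0,0,0,-1, 0,0,-0.035,0,0,0,-1, 0,0,-0.03,0,0,0,-1, 0,0,-0.022,0,0,0,-1, 0,0,-0.011,0,0,0,-1, 0,0,-0.004,0,0,0,-1, 0,0,0,0,0,0,-1, 0,0,0,0,0,0,-1]'
python3 -m inch '[0,0,0,0,0,0,1, 0,0,0,0,0,0,1, 0,0,0,0,0,0,1, 0,0,0,0,0,0,1, 0,0,0,0,0,0,1, 0,0,0,0,0,0,1, 0,0,0,0,0,0,1, 0,0,0,0,0,0,1]'
```

```text
clock: 10.9
eef_pos: [0.5226, -0.1873, 0.041]
orientation: [2.164, 2.275, 0.001]
ft_force: [0.0, -0.2, 0.4]
finger_gap: 0.0877
finger_force: 0.0
clock: 11.7
eef_pos: [0.5218, -0.1873, 0.0399]
orientation: [2.165, 2.276, 0.0]
ft_force: [0.8, -0.1, -0.7]
finger_gap: 0.0339
finger_force: 30.0
```

```bash
python3 -m inch '[0,0,0.01,0,0,0,1, 0,0,0.025,0,0,0,1, 0,0,0.035,0,0,0,1, 0,0,0.035,0,0,0,1, 0,0,0.03,0,0,0,1, 0,0,0.015,0,0,0,1, 0,0,0,0,0,0,1, 0,0,0,0,0,0,1]'
python3 -m inch '[0,0.015,0,0,0,0.02,1, 0,0.03,0,0,0,0.02,1, 0.001,0.035,0,0,0,0.02,1, 0,0.035,0,0,0,0.02,1, 0.001,0.035,0,0,0,0.02,1, 0,0.035,0,0,0,0.02,1, 0.001,0.035,0,0,0,0.02,1, 0,0.035,0,0,0,0.02,1, 0,0.035,0,0,0,0.02,1, 0,0.03,0,0,0,0.02,1, 0,0.02,0,0,0,0.01,1, 0,0.005,0,0,0,0,1]'
python3 -m inch '[0,0,0,0,0,0,1, 0,0,0,0,0,0,1, 0,0,0,0,0,0,1]'; python3 -c "
from h import *
s=state();print(s['eef_pos'],Ro.from_rotvec(s['orientation']).as_matrix()[:,1],s['joint_pos'])"
```

```text
clock: 12.5
eef_pos: [0.5208, -0.1873, 0.1888]
orientation: [-2.165, -2.275, 0.001]
ft_force: [-0.0, 0.5, -1.9]
finger_gap: 0.0338
finger_force: 30.0
clock: 13.7
eef_pos: [0.5226, 0.1615, 0.1886]
orientation: [-1.905, -2.494, 0.001]
ft_force: [-0.1, -0.2, -1.8]
finger_gap: 0.0338
finger_force: 30.0
clock: 14.0
eef_pos: [0.5246, 0.156, 0.1894]
orientation: [1.917, 2.489, -0.002]
ft_force: [-0.4, 0.4, -1.2]
finger_gap: 0.0342
finger_force: 30.0
[0.5245961  0.15601392 0.18941514] [ 9.66926207e-01  2.55054925e-01 -8.34331018e-04] [ 0.13814828  0.34253484 -0.6667003   1.82841688  0.24188228  1.05375201
 -0.36334586]
```

```bash
python3 -m inch '[0,0.001,-0.02,0,0,0,1, 0,0,-0.035,0,0,0,1, 0,0,-0.035,0,0,0,1, 0,0,-0.028,0,0,0,1, 0,0,-0.015,0,0,0,1, 0,0,-0.01,0,0,0,1, 0,0,-0.005,0,0,0,1, 0,0,0,0,0,0,1, 0,0,0,0,0,0,1, 0,0,0,0,0,0,1]'
```

```text
clock: 15.0
eef_pos: [0.5254, 0.159, 0.0428]
orientation: [1.914, 2.49, 0.002]
ft_force: [0.8, -0.1, -0.6]
finger_gap: 0.0342
finger_force: 30.0
```

```bash
python3 -m inch '[0,0,-0.001,0,0,0,1, 0,0,-0.001,0,0,0,1, 0,0,0,0,0,0,1, 0,0,0,0,0,0,1]'
```

```text
clock: 15.4
eef_pos: [0.5246, 0.1587, 0.0398]
orientation: [-1.915, -2.491, 0.0]
ft_force: [-0.1, 0.0, -0.8]
finger_gap: 0.0336
finger_force: 30.0
```

```bash
python3 -m inch '[0,-0.001,-0.001,0,0,0,1, 0,0,-0.0005,0,0,0,1, 0,0,0,0,0,0,1, 0,0,0,0,0,0,1]'
```

```text
clock: 15.8
eef_pos: [0.5245, 0.1576, 0.0383]
orientation: [-1.915, -2.491, 0.0]
ft_force: [0.9, 0.9, -1.2]
finger_gap: 0.0337
finger_force: 30.0
```

```bash
python3 -m inch '[0,0,-0.001,0,0,0,1, 0,0,0,0,0,0,1, 0,0,0,0,0,0,1]'
```

```text
clock: 16.1
eef_pos: [0.5249, 0.1579, 0.0377]
orientation: [1.914, 2.49, 0.001]
ft_force: [-0.9, 0.5, 3.9]
finger_gap: 0.0339
finger_force: 30.0
```

```bash
python3 -m inch '[0,0,0,0,0,0,0.1, 0,0,0,0,0,0,-0.3, 0,0,0,0,0,0,-1, 0,0,0,0,0,0,-1, 0,0,0,0,0,0,-1, 0,0,0,0,0,0,-1]'
python3 -m inch '[0,0,0.01,0,0,0,-1, 0,0,0.03,0,0,0,-1, 0,0,0.04,0,0,0,-1, 0,0,0.04,0,0,0,-1, 0,0,0.03,0,0,0,-1, 0,0,0.01,0,0,0,-1, 0,0,0,0,0,0,-1]'
python3 -m inch '[0,-0.015,0,0,0,-0.02,-1, 0,-0.03,0,0,0,-0.02,-1, -0.001,-0.04,0,0,0,-0.02,-1, 0,-0.04,0,0,0,-0.02,-1, -0.001,-0.04,0,0,0,-0.02,-1, 0,-0.04,0,0,0,-0.02,-1, -0.001,-0.04,0,0,0,-0.02,-1, 0,-0.04,0,0,0,-0.02,-1, 0,-0.04,0,0,0,-0.02,-1, 0,-0.04,0,0,0,-0.02,-1, 0,-0.025,0,0,0,-0.01,-1, 0,-0.01,0,0,0,0,-1]'
python3 -m inch '[0,0,0,0,0,0,-1,0,0,0,0,0,0,-1]'
python3 - <<'E'
from h import *
s=state();print(s["eef_pos"],Ro.from_rotvec(s["orientation"]).as_matrix()[:,1])
im=viewer.capture("wrist");sc=viewer.capture("scene");sd=viewer.capture("side")
for n,i in(("scene",sc),("side",sd)):
  for k in("green","red","blue","yellow"):
    print(n,k,[(tuple(map(float,b[0])),b[1]) for b in blobs(i,k,60)])
a=cv2.resize(sc[110:330,180:360],(360,440));cv2.imwrite("pics/p5.png",np.hstack([a,cv2.resize(sd[180:400,200:380],(360,440))]))
E
```

```text
clock: 16.7
eef_pos: [0.5246, 0.1577, 0.0373]
orientation: [-1.915, -2.491, 0.0]
ft_force: [-0.2, -0.2, -0.2]
finger_gap: 0.0759
finger_force: 0.0
clock: 17.4
eef_pos: [0.5254, 0.158, 0.199]
orientation: [1.914, 2.489, 0.004]
ft_force: [-0.3, 0.3, -0.1]
finger_gap: 0.0879
finger_force: 0.0
clock: 18.6
eef_pos: [0.5189, -0.2464, 0.195]
orientation: [-2.17, -2.267, 0.004]
ft_force: [-0.1, 0.3, 0.2]
finger_gap: 0.0883
finger_force: 0.0
clock: 18.8
eef_pos: [0.5212, -0.2407, 0.1965]
orientation: [-2.162, -2.276, -0.0]
ft_force: [1.2, 0.1, -0.1]
finger_gap: 0.0879
finger_force: 0.0
[ 0.52121867 -0.24069877  0.19651624] [ 0.99867919  0.05136628 -0.00117833]
scene green [((293.9, 157.3), 94), ((204.3, 257.9), 255)]
scene red [((299.1, 90.4), 1360), ((306.2, 142.9), 144), ((286.5, 203.7), 320), ((178.9, 278.7), 430)]
scene blue [((388.4, 65.3), 654), ((456.9, 125.4), 67), ((438.4, 142.8), 134), ((521.6, 177.0), 869), ((99.5, 239.4), 764), ((369.9, 260.4), 390), ((137.5, 261.3), 288), ((327.2, 304.8), 443), ((154.6, 306.9), 96)]
scene yellow [((104.5, 288.6), 340), ((121.5, 332.5), 132)]
side green [((219.4, 120.8), 165), ((337.9, 189.0), 147), ((284.9, 244.4), 248)]
side red [((463.2, 6.5), 338), ((500.6, 7.6), 411), ((342.2, 172.7), 219), ((300.0, 254.5), 68), ((278.8, 274.9), 245)]
side blue [((218.1, 107.3), 111), ((352.6, 124.9), 132), ((415.6, 163.9), 460), ((196.0, 216.1), 194), ((64.2, 369.6), 7158)]
side yellow [((357.2, 107.9), 100), ((122.7, 231.6), 815)]
```

View pics/p5.png

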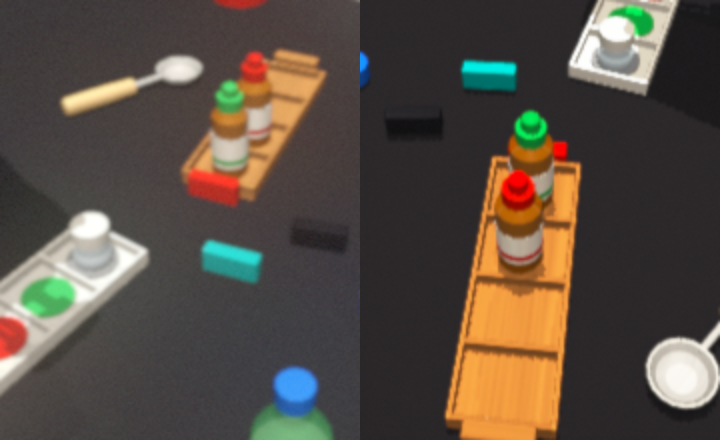

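Red stands upright in the second compartment. Next is blue.

```bash
python3 -m inch '[0,0,-0.02,0,0,0,-1, 0,0,-0.035,0,0,0,-1, 0,0,-0.035,0,0,0,-1, 0,0,-0.03,0,0,0,-1, 0,0,-0.022,0,0,0,-1, 0,0,-0.011,0,0,0,-1, 0,0,-0.004,0,0,0,-1, 0,0,0,0,0,0,-1, 0,0,0,0,0,0,-1]'
python3 -m inch '[0,0,0,0,0,0,1, 0,0,0,0,0,0,1, 0,0,0,0,0,0,1, 0,0,0,0,0,0,1, 0,0,0,0,0,0,1, 0,0,0,0,0,0,1, 0,0,0,0,0,0,1, 0,0,0,0,0,0,1]'
```

```text
clock: 19.85
eef_pos: [0.5226, -0.2424, 0.0416]
orientation: [2.164, 2.275, 0.001]
ft_force: [0.2, -0.2, 0.3]
finger_gap: 0.0876
finger_force: 0.0
clock: 20.65
eef_pos: [0.5215, -0.2423, 0.0403]
orientation: [-2.165, -2.276, 0.0]
ft_force: [-0.2, 0.1, 0.5]
finger_gap: 0.0333
finger_force: 30.0
```

```bash
python3 -m inch '[0,0,0.01,0,0,0,1, 0,0,0.025,0,0,0,1, 0,0,0.035,0,0,0,1, 0,0,0.035,0,0,0,1, 0,0,0.03,0,0,0,1, 0,0,0.015,0,0,0,1, 0,0,0,0,0,0,1, 0,0,0,0,0,0,1]'
python3 -m inch '[0,0.015,0,0,0,0.015,1, -0.001,0.03,0,0,0,0.015,1, -0.001,0.035,0,0,0,0.015,1, -0.001,0.035,0,0,0,0.015,1, -0.001,0.035,0,0,0,0.015,1, -0.001,0.035,0,0,0,0.015,1, -0.001,0.035,0,0,0,0.015,1, -0.001,0.035,0,0,0,0.015,1, -0.001,0.035,0,0,0,0.015,1, -0.001,0.035,0,0,0,0.015,1, -0.001,0.035,0,0,0,0.015,1, -0.001,0.035,0,0,0,0.015,1]'
python3 -m inch '[0,0.03,0,0,0,0.015,1, 0,0.02,0,0,0,0.01,1, 0,0.009,0,0,0,0,1, 0,0,0,0,0,0,1, 0,0,0,0,0,0,1, 0,0,0,0,0,0,1]'; python3 -c "
from h import *
s=state();print(s['eef_pos'],Ro.from_rotvec(s['orientation']).as_matrix()[:,1],s['joint_pos'])"
```

```text
clock: 21.45
eef_pos: [0.5209, -0.2422, 0.1894]
orientation: [-2.165, -2.275, 0.001]
ft_force: [0.3, 1.2, -0.9]
finger_gap: 0.0336
finger_force: 30.0
clock: 22.65
eef_pos: [0.5087, 0.1548, 0.1888]
orientation: [-1.948, -2.462, 0.003]
ft_force: [0.2, 0.0, -1.5]
finger_gap: 0.0336
finger_force: 30.0
clock: 23.25
eef_pos: [0.5107, 0.21, 0.19]
orientation: [1.923, 2.484, -0.002]
ft_force: [-0.2, 0.6, -1.0]
finger_gap: 0.0333
finger_force: 30.0
[0.51070098 0.2100373  0.18995078] [ 9.68182013e-01  2.50246003e-01 -7.26971380e-04] [ 0.05618663  0.35690029 -0.69508777  1.81556347  0.25959379  1.06273875
 -0.48287315]
```

```bash
python3 -m inch '[0,0,-0.02,0,0,0,1, 0,0,-0.035,0,0,0,1, 0,0,-0.035,0,0,0,1, 0,0,-0.028,0,0,0,1, 0,0,-0.015,0,0,0,1, 0,0,-0.01,0,0,0,1, 0,0,-0.005,0,0,0,1, 0,0,-0.001,0,0,0,1, 0,0,0,0,0,0,1, 0,0,0,0,0,0,1]'
```

```text
clock: 24.25
eef_pos: [0.5113, 0.212, 0.0423]
orientation: [1.921, 2.485, 0.002]
ft_force: [0.3, 0.2, -1.1]
finger_gap: 0.0337
finger_force: 30.0
```

```bash
python3 -m inch '[0,0,-0.001,0,0,0,1, 0,0,-0.001,0,0,0,1, 0,0,0,0,0,0,1, 0,0,0,0,0,0,1]'
```

```text
clock: 24.65
eef_pos: [0.5106, 0.2117, 0.0394]
orientation: [1.921, 2.486, 0.0]
ft_force: [0.1, 0.2, -1.1]
finger_gap: 0.0335
finger_force: 30.0
```

```bash
python3 -m inch '[0,0,-0.001,0,0,0,1, 0,0,0,0,0,0,1, 0,0,0,0,0,0,1]'
```

```text
clock: 24.95
eef_pos: [0.5106, 0.2117, 0.0383]
orientation: [-1.921, -2.486, -0.0]
ft_force: [0.3, -0.1, -0.6]
finger_gap: 0.0335
finger_force: 30.0
```

```bash
python3 -m inch '[0,0,-0.001,0,0,0,1, 0,0,0,0,0,0,1, 0,0,0,0,0,0,1]'
```

```text
clock: 25.25
eef_pos: [0.5107, 0.212, 0.0382]
orientation: [1.921, 2.486, 0.001]
ft_force: [-2.0, -0.1, 8.6]
finger_gap: 0.0335
finger_force: 30.0
```

```bash
python3 -m inch '[0,0,0,0,0,0,0.1, 0,0,0,0,0,0,-0.3, 0,0,0,0,0,0,-1, 0,0,0,0,0,0,-1, 0,0,0,0,0,0,-1, 0,0,0,0,0,0,-1]'
python3 -m inch '[0,0,0.01,0,0,0,-1, 0,0,0.03,0,0,0,-1, 0,0,0.04,0,0,0,-1, 0,0,0.04,0,0,0,-1, 0,0,0.03,0,0,0,-1, 0,0,0.01,0,0,0,-1, 0,0,0,0,0,0,-1]'
python3 -m inch '[0,-0.015,0,0,0,-0.015,-1, 0.001,-0.03,0,0,0,-0.015,-1, 0.001,-0.04,0,0,0,-0.015,-1, 0.001,-0.04,0,0,0,-0.015,-1, 0.001,-0.04,0,0,0,-0.015,-1, 0.001,-0.04,0,0,0,-0.015,-1, 0.001,-0.04,0,0,0,-0.015,-1, 0.001,-0.04,0,0,0,-0.015,-1, 0.001,-0.04,0,0,0,-0.015,-1, 0.001,-0.04,0,0,0,-0.015,-1, 0.001,-0.04,0,0,0,-0.015,-1, 0.001,-0.04,0,0,0,-0.015,-1]'
python3 -m inch '[0.001,-0.035,0,0,0,-0.015,-1, 0.001,-0.02,0,0,0,-0.005,-1, 0,-0.009,0,0,0,0,-1, 0,0,0,0,0,0,-1,0,0,0,0,0,0,-1,0,0,0,0,0,0,-1]'
python3 - <<'E'
from h import *
s=state();print(s["eef_pos"],Ro.from_rotvec(s["orientation"]).as_matrix()[:,1])
sc=viewer.capture("scene");sd=viewer.capture("side")
print([b[:2] for b in blobs(sc,"yellow",60)],[b[:2] for b in blobs(sd,"yellow",60)])
a=cv2.resize(sc[110:330,180:360],(360,440));cv2.imwrite("pics/p6.png",np.hstack([a,cv2.resize(sd[180:400,200:380],(360,440))]))
E
```

```text
clock: 25.85
eef_pos: [0.5106, 0.2116, 0.0373]
orientation: [-1.921, -2.486, 0.0]
ft_force: [0.6, 0.4, 0.6]
finger_gap: 0.0759
finger_force: 0.0
clock: 26.55
eef_pos: [0.5114, 0.2121, 0.199]
orientation: [1.92, 2.484, 0.004]
ft_force: [0.0, -0.2, -0.7]
finger_gap: 0.0878
finger_force: 0.0
clock: 27.75
eef_pos: [0.5192, -0.2358, 0.1951]
orientation: [-2.137, -2.298, 0.003]
ft_force: [0.7, 1.1, -0.4]
finger_gap: 0.0876
finger_force: 0.0
clock: 28.35
eef_pos: [0.5241, -0.2951, 0.1974]
orientation: [-2.156, -2.285, -0.001]
ft_force: [-0.7, 0.5, 0.3]
finger_gap: 0.0878
finger_force: 0.0
[ 0.52406055 -0.29512213  0.1974211 ] [9.98317736e-01 5.79799017e-02 1.72636190e-04]
[((np.float64(104.5), np.float64(288.7)), 324), ((np.float64(121.1), np.float64(333.2)), 127)] [((np.float64(357.3), np.float64(108.0)), 86), ((np.float64(122.7), np.float64(231.6)), 812)]
```

View pics/p6.png

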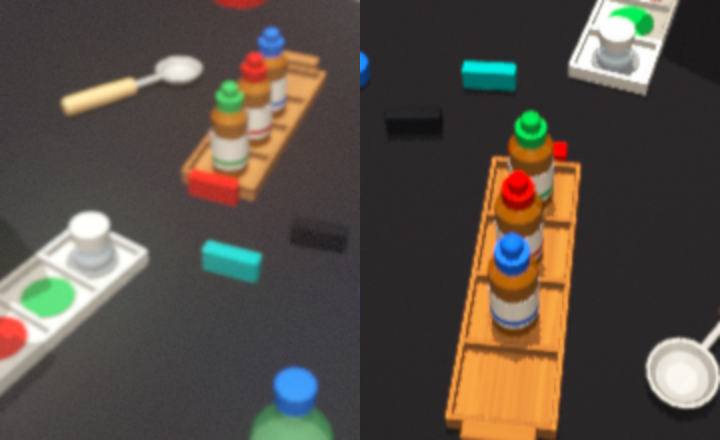

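Blue stands upright in the third compartment. Last is yellow, at about (0.5245, -0.299).

```bash
python3 -m inch '[0,-0.002,-0.02,0,0,0,-1, 0,0,-0.035,0,0,0,-1, 0,0,-0.035,0,0,0,-1, 0,0,-0.03,0,0,0,-1, 0,0,-0.022,0,0,0,-1, 0,0,-0.012,0,0,0,-1, 0,0,-0.004,0,0,0,-1, 0,0,0,0,0,0,-1, 0,0,0,0,0,0,-1]'
python3 -m inch '[0,0,0,0,0,0,1, 0,0,0,0,0,0,1, 0,0,0,0,0,0,1, 0,0,0,0,0,0,1, 0,0,0,0,0,0,1, 0,0,0,0,0,0,1, 0,0,0,0,0,0,1, 0,0,0,0,0,0,1]'
```

```text
clock: 29.35
eef_pos: [0.5246, -0.2996, 0.0406]
orientation: [2.158, 2.28, 0.001]
ft_force: [-0.2, -0.3, -0.1]
finger_gap: 0.0876
finger_force: 0.0
clock: 30.15
eef_pos: [0.5239, -0.2993, 0.0394]
orientation: [2.159, 2.282, 0.001]
ft_force: [0.3, -0.2, 0.5]
finger_gap: 0.0339
finger_force: 30.0
```

```bash
python3 -m inch '[0,0,0.01,0,0,0,1, 0,0,0.025,0,0,0,1, 0,0,0.035,0,0,0,1, 0,0,0.035,0,0,0,1, 0,0,0.03,0,0,0,1, 0,0,0.015,0,0,0,1, 0,0,0,0,0,0,1, 0,0,0,0,0,0,1]'
python3 -m inch '[0,0.015,0,0,0,0.01,1, 0,0.03,0,0,0,0.01,1, 0,0.035,0,0,0,0.01,1, 0,0.035,0,0,0,0.01,1, 0,0.035,0,0,0,0.01,1, 0,0.035,0,0,0,0.01,1, -0.002,0.035,0,0,0,0.01,1, -0.002,0.035,0,0,0,0.01,1, -0.002,0.035,0,0,0,0.01,1, -0.002,0.035,0,0,0,0.01,1, -0.002,0.035,0,0,0,0.01,1, -0.002,0.035,0,0,0,0.01,1]'
python3 -m inch '[-0.003,0.035,0,0,0,0.015,1, -0.003,0.035,0,0,0,0.015,1, -0.003,0.035,0,0,0,0.015,1, -0.003,0.035,0,0,0,0.015,1, -0.003,0.02,0,0,0,0.015,1, 0,0.01,0,0,0,0,1, 0,0,0,0,0,0,1, 0,0,0,0,0,0,1, 0,0,0,0,0,0,1]'; python3 -c "
from h import *
s=state();print(s['eef_pos'],Ro.from_rotvec(s['orientation']).as_matrix()[:,1],s['joint_pos'])"
```

```text
clock: 30.95
eef_pos: [0.5228, -0.2992, 0.1883]
orientation: [-2.159, -2.281, 0.001]
ft_force: [-0.1, 0.7, -1.4]
finger_gap: 0.0337
finger_force: 30.0
clock: 32.15
eef_pos: [0.5096, 0.0978, 0.1879]
orientation: [-2.015, -2.407, 0.003]
ft_force: [0.3, 0.5, -1.8]
finger_gap: 0.0339
finger_force: 30.0
clock: 33.05
eef_pos: [0.4969, 0.2639, 0.1889]
orientation: [1.93, 2.479, -0.002]
ft_force: [-0.2, 0.1, -2.5]
finger_gap: 0.0342
finger_force: 30.0
[0.49689503 0.26386392 0.1888862 ] [ 9.69485664e-01  2.45146800e-01 -7.71073745e-04] [-0.03541619  0.38073656 -0.71168444  1.79233532  0.28057834  1.0730812
 -0.59993336]
```

```bash
python3 -m inch '[0,0,-0.02,0,0,0,1, 0,0,-0.035,0,0,0,1, 0,0,-0.035,0,0,0,1, 0,0,-0.028,0,0,0,1, 0,0,-0.015,0,0,0,1, 0,0,-0.01,0,0,0,1, 0,0,-0.005,0,0,0,1, 0,0,-0.001,0,0,0,1, 0,0,0,0,0,0,1, 0,0,0,0,0,0,1]'
```

```text
clock: 34.05
eef_pos: [0.4973, 0.2661, 0.0413]
orientation: [1.927, 2.48, 0.002]
ft_force: [0.6, 0.2, -1.2]
finger_gap: 0.0339
finger_force: 30.0
```

```bash
python3 -m inch '[0,0,-0.001,0,0,0,1, 0,0,-0.001,0,0,0,1, 0,0,0,0,0,0,1, 0,0,0,0,0,0,1]'
```

```text
clock: 34.45
eef_pos: [0.4966, 0.2657, 0.0383]
orientation: [-1.927, -2.481, 0.0]
ft_force: [0.0, -0.1, -1.0]
finger_gap: 0.0339
finger_force: 30.0
```

```bash
python3 -m inch '[0,0,-0.001,0,0,0,1, 0,0,0,0,0,0,1, 0,0,0,0,0,0,1]'
```

```text
clock: 34.75
eef_pos: [0.4967, 0.2658, 0.0374]
orientation: [1.927, 2.481, 0.0]
ft_force: [-0.3, 0.6, -0.2]
finger_gap: 0.0342
finger_force: 30.0
```

```bash
python3 -m inch '[0,0,-0.001,0,0,0,1, 0,0,0,0,0,0,1, 0,0,0,0,0,0,1]'
```

```text
clock: 35.05
eef_pos: [0.4969, 0.2662, 0.0371]
orientation: [1.927, 2.481, 0.001]
ft_force: [-0.9, -1.0, 5.6]
finger_gap: 0.034
finger_force: 30.0
```

```bash
python3 -m inch '[0,0,0,0,0,0,0.1, 0,0,0,0,0,0,-0.3, 0,0,0,0,0,0,-1, 0,0,0,0,0,0,-1, 0,0,0,0,0,0,-1, 0,0,0,0,0,0,-1]'
python3 -m inch '[0,0,0.01,0,0,0,-1, 0,0,0.03,0,0,0,-1, 0,0,0.04,0,0,0,-1, 0,0,0.04,0,0,0,-1, 0,0,0.03,0,0,0,-1, 0,0,0.01,0,0,0,-1, 0,-0.02,0,0,0,0,-1, 0,-0.04,0,0,0,0,-1, 0,-0.04,0,0,0,0,-1, 0,-0.04,0,0,0,0,-1, 0,-0.04,0,0,0,0,-1, 0,-0.04,0,0,0,0,-1]'
python3 -m inch '[0,-0.04,0,0,0,0,-1, 0,-0.03,0,0,0,0,-1, 0,0,0,0,0,0,-1,0,0,0,0,0,0,-1,0,0,0,0,0,0,-1]'
python3 - <<'E'
from h import *
sc=viewer.capture("scene");sd=viewer.capture("side")
a=cv2.resize(sc[110:330,180:360],(360,440));cv2.imwrite("pics/p7.png",np.hstack([a,cv2.resize(sd[180:400,200:380],(360,440))]))
E
```

```text
clock: 35.65
eef_pos: [0.4966, 0.2656, 0.0363]
orientation: [-1.927, -2.481, 0.0]
ft_force: [1.5, 0.5, 0.3]
finger_gap: 0.0762
finger_force: 0.0
clock: 36.85
eef_pos: [0.4958, 0.0439, 0.1959]
orientation: [-1.927, -2.481, 0.001]
ft_force: [0.6, -0.1, 0.5]
finger_gap: 0.0883
finger_force: 0.0
clock: 37.35
eef_pos: [0.4964, -0.0229, 0.1962]
orientation: [-1.924, -2.482, -0.0]
ft_force: [0.7, 0.1, -1.0]
finger_gap: 0.0877
finger_force: 0.0
```

View pics/p7.png

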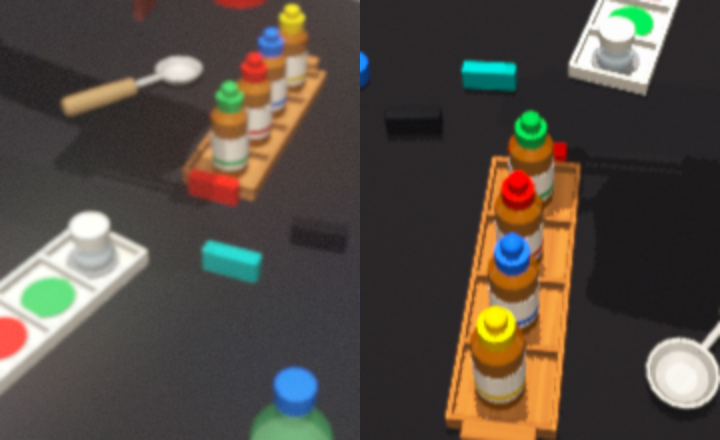

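All four bottles stand upright in order: green beside the red block, then red, blue and yellow. The arm is clear.

```bash
python3 -c "
from cell import workorder;print(workorder.close_job())"
```

```text
the job is handed in; nothing more can be done
None
```

The job is handed in: green, red, blue and yellow stand upright in that order from the red end block, one to a compartment, set down without dropping, and the arm was clear of them by 37.4 s.

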